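# Stop the polishing unit and hold its bayonet collar home

### The arm

A 7-joint arm with a two-finger parallel gripper is mounted at the origin on the work surface. World frame = base frame: x ahead of the robot, y to its left, z up, the work surface at z = 0. Lengths are in m, angles in degrees, forces in N, time in s.
With the tool pointing down it reaches from about 0.425 to 0.875 m from the base axis. Payload 4.7 kg.
Tool frame: the origin (TCP) lies between the finger pads; the fingertips stand 8 mm ahead of it and the grasp point (between the pads) lies 11 mm behind it (env.tip_extent is the distance from the TCP to the fingertips, in m); z points along the fingers, y is the line along which they close (so a half turn about z gives the same grasp; the last joint's range is limited). The gripper opens to 87 mm and grips with 3 to 60 N. Pads are 19 mm wide; open, the fingers measure 117 mm over their backs; the gripper's body (75 mm by 190 mm) begins 51 mm behind the grasp point.
Start: joints at [-73.276, 18.392, -4.016, 83.108, 1.295, 78.541, -3.26], TCP at [0.178, 0.625, 0.231] pointing down, gripper open.
Joint ranges: [-163.93, 163.93], [-17.29, 119.83], [-79.2, 71.16], [3.27, 140.29], [-89.18, 269.18], [5.43, 117.66], [-154.24, 154.24]. Speed limits (degrees/s): [147.25, 147.25, 180, 180, 180, 180, 180].

### API

Orientations are given as [roll, pitch, yaw] about the fixed x, y, z axes, in that order (R = Rz(yaw) Ry(pitch) Rx(roll)).
In Python, from cell import sensors, vision, workorder, env gives the robot as it stands.
- The arm moves only by the tool drive_tool, never from a script. Its argument "moves" is a list of rows, each an object of numbers: "x", "y", "z": the shift along the tool's x, y, z in mm; "rx", "ry", "rz": the turn, a rotation vector about the tool's x, y, z in rad; "fingers": the closure, from -1 (fully open) to 1 (shut). In form: [{"x": .., "y": .., "z": .., "rx": .., "ry": .., "rz": .., "fingers": ..}, ...]. A call has 1 to 20 rows; each row is the pose to reach, as a shift and turn from the pose commanded when the call began, along the tool's axes at that moment; what a row does not reach only later rows make up. A row lasts 1/8 s, in which the tool goes at most 62.5 mm and 10.7 degrees, less where a joint would pass 70% of its speed; a pose out of reach is approached as far as the arm can. A call with a gripper value outside its range is refused whole. The fingers move at their own pace and stop on an object; "force" is the grip in N (left out, the last holds). Time passes only in rows, so rows that repeat a pose let the fingers close. It gives the time, the measured TCP pose, the force, the opening and the grip force at its end, in the units of the state.
- sensors.get_obs(): the state, without advancing time (a new reading comes with each control period).
- vision.read_camera(name): name is "scene" or "top" or "wrist"; returns a dict with "image" (480x640x3 uint8, red, green, blue), "fx", "fy", "cx", "cy" (pixels), "R" (3x3) and "t" (3): a world point X has camera coordinates R X + t. Camera axes: x right, y down, z forward; pixel columns grow to the right and rows downward; lengths in m; the calibration is good to about 2 mm. A picture is of the moment at which its call begins. There is no depth.
- workorder.sign_off(): hands the job in; it is judged then, once.
The state is a dict: "time_s": time; "qpos": joint angles; "joint_velocities": joint speeds; "effort": joint torques, N m; "tool_pos": TCP position; "tool_rot": TCP orientation; "force": force on the tool from outside, world axes, zero at the start; "wrist_torque": the same for the moment, N m; "grip_width": finger opening in m; "grasp_force": force on a finger pad.
Only numpy, scipy, OpenCV 4.12 (cv2) and the standard library are available. Lean on these libraries where they do the work, as an engineer would, in place of code of your own. Each camera call takes 0.05 s, during which the arm holds its last target. There are 200 camera calls.

### The job

On the grey polishing unit on the goldsmith's bench, first turn the black speed knob fully anticlockwise to its end stop (off). Then grip the knurled steel collar that sits loose on the upright spindle, turn it until the hidden keyways inside it drop over the spindle's pins, push it fully home against its spring and finish while still holding it pushed home with the gripper. Leave the jar, tools and other things around alone.

Things in the scene. Friction and masses are not known exactly. Their poses are not given: they have to be found in the camera images.
- unit: Polishing unit: grey housing fixed to the bench, 170 (x) by 280 (y) by 70 mm high, flat top. Origin at the centre of its underside on the bench, z up; the spindle axis stands at its (0, +70 mm), the speed knob's axis at its (0, -70 mm).
- spindle_foot (a point): Point on the unit where the vertical spindle axis meets the housing's top (70 mm above the bench). The steel spindle, 28 mm thick, rises 40 mm from here inside the collar.
- pins (a point): Point on the spindle axis, level with the upper faces of its pins, 18 mm above spindle_foot. Three radial pins, 120 degrees apart, 6 mm wide, 5 mm tall, reaching 20 mm from the axis, hidden under the collar. Their direction round the axis varies from start to start, cannot be seen and is not told by this point's axes.
- washer_top (a point): Centre of the top of the spring washer (42 mm across) round the spindle below the pins, 13 mm above spindle_foot when free. Pressing it down takes 4 N at once and 1 N more per mm.
- speed (a joint): Speed knob angle in rad: 0 is the anticlockwise end stop (off) seen from above, grows clockwise up to 4.6; it starts between 0.6 and 1.3, stays where it is left, turning takes about 0.03 Nm.
- speed_grip (a point): Grip point of the speed knob, on its vertical axis, 37 mm above the housing's top. The black knob has an upright bar grip 42 mm long, 14 mm thick, its top 7 mm above this point; 23 mm below it is a disc 44 mm across. The point turns with the knob: the bar lies along its x axis. At 0 rad its axes are parallel to the unit's.
- collar: Knurled steel collar, round, 54 mm across, 36 mm tall, closed flat top, 0.15 to 0.31 kg, loose on the spindle, bore about 1.2 mm wider in radius. Origin at its underside's centre. It starts resting on the pins, underside 18 mm above spindle_foot. Hidden inside, open below: three keyways, 11 mm wide, 120 degrees apart. The housing's top within 65 mm of the spindle axis is clear.
- collar_top (a point): Centre of the collar's top, 36 mm above its underside. Turned clockwise seen from above by 0.3 to 1.3 rad from the start, its keyways come over the pins (about 0.13 rad of play either way) and it can go down: 5 mm on to the spring washer, 5 mm more against the spring (9 N at the end) to a solid stop, which is home: underside 8 mm above spindle_foot. Let go, it springs back up 5 mm.
- salve: Small amber jar, 34 mm across and 34 mm tall, standing on the unit's top near its far edge, between knob and collar; leave it alone. Origin at the centre of its underside.
- blackring: Black plastic ring, 48 mm across, 14 mm tall, on the bench in front of the unit; leave it alone. Origin at its underside's centre.
- domeblock: Steel block, 50 mm cube, on the bench to the right of the unit; leave it alone. Origin at its underside's centre.
- mallet: Small hammer, 220 mm long, lying on the bench to the left of the unit; leave it alone. Origin underneath the middle of its length.
- beaker: Empty glass beaker, 72 mm across, 85 mm tall, on the bench behind the unit; leave it alone. Origin at its underside's centre.
- charcoal: Black block 90 by 60 by 30 mm on the bench behind the unit; leave it alone. Origin at its underside's centre.
- brush: Bench brush, 170 mm long, lying on the bench at the right; leave it alone. Origin underneath the middle of its length.
There are look-alikes about, which are no part of the job. What is shaped like the collar but blue or red is not meant.

How it is judged:
By the outcome, as a careful person would: the job done as asked, in the order asked, and still so for the second after the job is handed in, while the arm keeps its last pose, push and grip.
It also fails if it takes over 38 s, if anything falls off the work surface, if the arm or the gripper's body presses on something with over 40 N, if the wrist force passes 120 N, or if a joint passes its speed limit or range.

## Working session

There is one attempt and no reset: what is moved stays moved. The work goes in short steps, Python scripts to look and compute and a tool call to move; the robot and the scene stay as the last step left them, time stands still between calls to the robot, and variables do not carry over. Pictures are saved under pics/ and viewed, at most 10 in all, crops included, and the job is handed in when it is done.

Besides the shell and the picture viewer there is one more tool, called after ">>>" as a command line: name --argument value ..., lists and objects as JSON in quotes. drive_tool: Moves the arm, as the interface text tells. Its arguments: {"type":"object","properties":{"moves":{"type":"array"},"force":{"type":"number"}},"required":["moves"]}

```bash
ls; mkdir -p pics
python3 - <<'E'
from cell import sensors,vision,workorder,env
import cv2,pickle
for n in("scene","top"):
    d=vision.read_camera(n); cv2.imwrite(f"pics/{n}0.png",d["image"][:,:,::-1]); pickle.dump(d,open(f"{n}0.pkl","wb"))
    print(n,d["fx"],d["cx"],d["R"],d["t"])
o=sensors.get_obs(); print(o)
E
```

```text
pics
scene 450.3629680091401 321.9601264317738 [[ 0.79055954  0.612382    0.00197603]
 [ 0.40553953 -0.52111129 -0.75098649]
 [-0.45886088  0.59450089 -0.66031461]] [-0.40424285 -0.17726556  1.17969711]
top 595.3122104565986 321.09103535527714 [[ 1.59037221e-02 -9.99868063e-01  3.30574849e-03]
 [-9.89179679e-01 -1.62157899e-02 -1.45810189e-01]
 [ 1.45844556e-01 -9.51054516e-04 -9.89307061e-01]] [-0.06127899  0.56370927  1.22737403]
{'time_s': 0.1, 'qpos': array([-73.27735888,  18.43401084,  -4.0157054 ,  83.16785798,
         1.29415034,  78.54093763,  -3.25756115]), 'joint_velocities': array([-0.06401924, -0.06226715, -0.03813714, -0.1717751 , -0.05664684,
        0.01399791,  0.0140194 ]), 'effort': array([-5.56175837e-04, -4.92569304e+01, -4.05974854e-01, -3.13399279e+01,
       -6.41249889e-02,  3.95427074e-02,  6.79704817e-05]), 'tool_pos': array([0.1781426 , 0.62461109, 0.22958045]), 'tool_rot': array([-1.79902379e+02,  4.58435150e-03,  1.64089390e+02]), 'force': array([-0.40931274,  0.61382632,  0.6707642 ]), 'wrist_torque': array([ 0.02340845, -0.04842321,  0.02252393]), 'grasp_force': 0.0, 'grip_width': 0.08692849651257004}
```

View pics/top0.png

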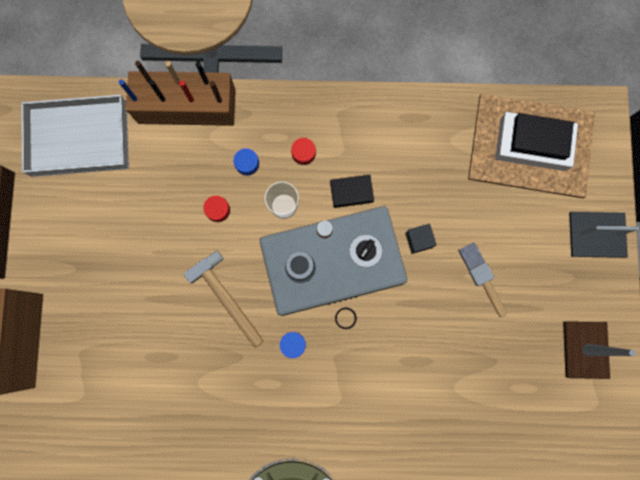

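View pics/scene0.png

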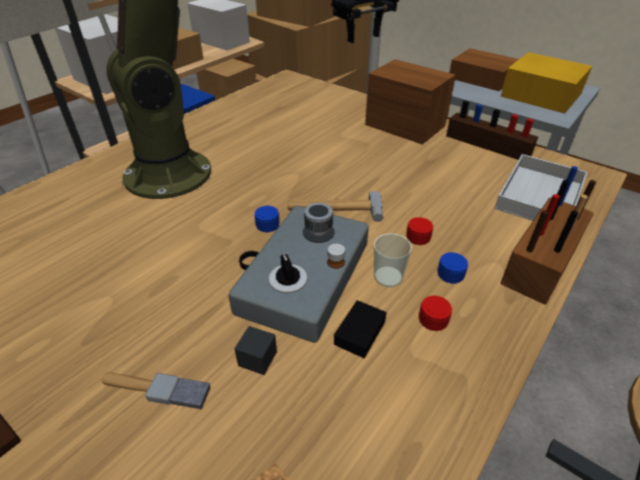

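The top view shows the unit with the collar at about (300,265), knob at (366,250), jar at (324,228), ring at (346,318) and beaker at (282,200). Next I'll measure the housing, collar and knob bar.

```bash
cat > h.py <<'E'
import numpy as np
def ray(d,u,v,z):
    R=np.array(d["R"]);t=np.array(d["t"]);c=-R.T@t
    r=R.T@np.array([(u-d["cx"])/d["fx"],(v-d["cy"])/d["fy"],1.])
    return c+r*(z-c[2])/r[2]
def proj(d,X):
    p=np.array(d["R"])@np.array(X)+np.array(d["t"]); return d["fx"]*p[0]/p[2]+d["cx"],d["fy"]*p[1]/p[2]+d["cy"]
E
python3 - <<'E'
import pickle,cv2,numpy as np
from h import *
d=pickle.load(open("top0.pkl","rb"));im=d["image"]
hsv=cv2.cvtColor(im,cv2.COLOR_RGB2HSV)
m=((hsv[:,:,0]>90)&(hsv[:,:,0]<125)&(hsv[:,:,1]>25)&(hsv[:,:,1]<110)).astype(np.uint8)
m[:200]=0;m[320:]=0;m[:,:250]=0;m[:,410:]=0
m=cv2.morphologyEx(m,cv2.MORPH_OPEN,np.ones((3,3)))
cs,_=cv2.findContours(m,0,2);c=max(cs,key=cv2.contourArea)
r=cv2.minAreaRect(c);print(r,[ray(d,*p,.07).round(4) for p in cv2.boxPoints(r)])
P=np.array([ray(d,*p[0],.07)[:2] for p in cv2.convexHull(c)],np.float32);print(cv2.minAreaRect(P))
for name,uv,z in(("collar",(300,265),.124),("knob",(366,250),.107)):print(name,ray(d,*uv,z))
a=cv2.resize(im[190:320,250:410],None,fx=5,fy=4.6,interpolation=cv2.INTER_CUBIC)
a=cv2.resize(im[195:315,250:410],None,fx=5,fy=5,interpolation=cv2.INTER_CUBIC)
cv2.imwrite("pics/crop1.png",a[:,:,::-1])
E
```

```text
((332.8235168457031, 259.7940979003906), (77.61141204833984, 131.6968536376953), 75.96376037597656) [array([0.5663, 0.0763, 0.07  ]), array([ 0.6386, -0.1901,  0.07  ]), array([ 0.4807, -0.2289,  0.07  ]), array([0.4111, 0.0329, 0.07  ])]
((0.5242244005203247, -0.07647824287414551), (0.16155728697776794, 0.27193695306777954), 15.331374168395996)
collar [ 0.50554122 -0.01108012  0.124     ]
knob [ 0.53992385 -0.14291264  0.107     ]
```

View pics/crop1.png

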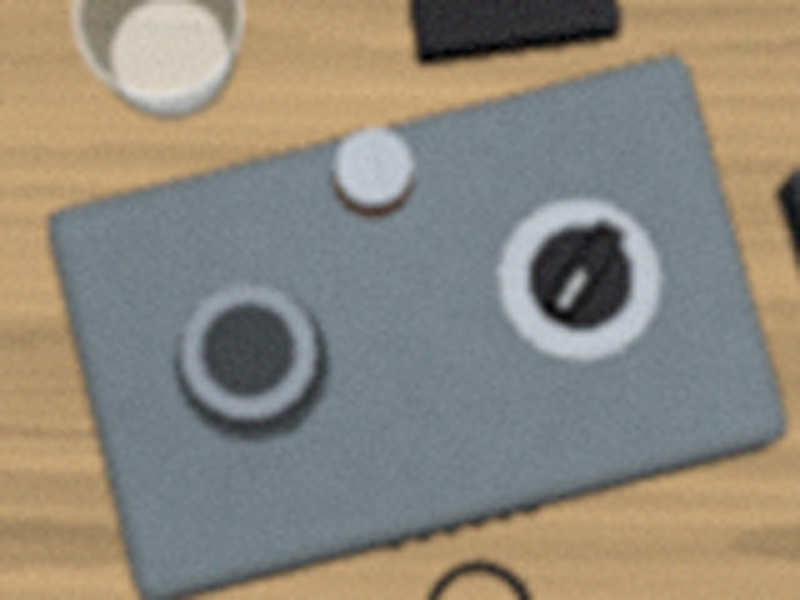

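>>> drive_tool --moves '[{"x":-332,"y":-243,"z":-20,"rz":0.15,"fingers":-1},{"x":-332,"y":-243,"z":-20,"rz":0.15,"fingers":-1},{"x":-332,"y":-243,"z":-20,"rz":0.15,"fingers":-1},{"x":-332,"y":-243,"z":-20,"rz":0.15,"fingers":-1},{"x":-332,"y":-243,"z":-20,"rz":0.15,"fingers":-1},{"x":-332,"y":-243,"z":-20,"rz":0.15,"fingers":-1},{"x":-561,"y":-638,"z":0,"rz":0.366,"fingers":-1},{"x":-561,"y":-638,"z":0,"rz":0.366,"fingers":-1},{"x":-561,"y":-638,"z":0,"rz":0.366,"fingers":-1},{"x":-561,"y":-638,"z":0,"rz":0.366,"fingers":-1},{"x":-561,"y":-638,"z":0,"rz":0.366,"fingers":-1},{"x":-561,"y":-638,"z":0,"rz":0.366,"fingers":-1},{"x":-561,"y":-638,"z":0,"rz":0.366,"fingers":-1},{"x":-561,"y":-638,"z":0,"rz":0.366,"fingers":-1},{"x":-561,"y":-638,"z":0,"rz":0.366,"fingers":-1},{"x":-561,"y":-638,"z":0,"rz":0.366,"fingers":-1}]'

```text
invalid input at $.moves[0]: expected keys x, y, z, rx, ry, rz, fingers
```

Run:
```python
from cell import sensors,vision
import cv2,pickle
d=vision.read_camera("wrist"); cv2.imwrite("pics/w1.png",d["image"][:,:,::-1]); pickle.dump(d,open("w1.pkl","wb"))
o=sensors.get_obs(); print(o)
```

```text
{'time_s': 0.15, 'qpos': array([-73.27591794,  18.42949511,  -4.01825445,  83.15977872,
         1.29508054,  78.54002847,  -3.26029519]), 'joint_velocities': array([ 0.01936288, -0.21333517,  0.04440631, -0.26944198,  0.04098398,
       -0.07185615, -0.05562823]), 'effort': array([-5.11321741e-04, -4.91792858e+01, -4.05009286e-01, -3.12875140e+01,
       -6.41363184e-02,  4.05072654e-02,  1.32810437e-04]), 'tool_pos': array([0.17815492, 0.62468274, 0.22970277]), 'tool_rot': array([-1.79915931e+02,  4.28232889e-03,  1.64087640e+02]), 'force': array([-0.12126158,  0.49767014,  0.52695258]), 'wrist_torque': array([ 0.01759716, -0.00510103, -0.04493828]), 'grasp_force': 0.0, 'grip_width': 0.08709936501063932}
```

View pics/w1.png

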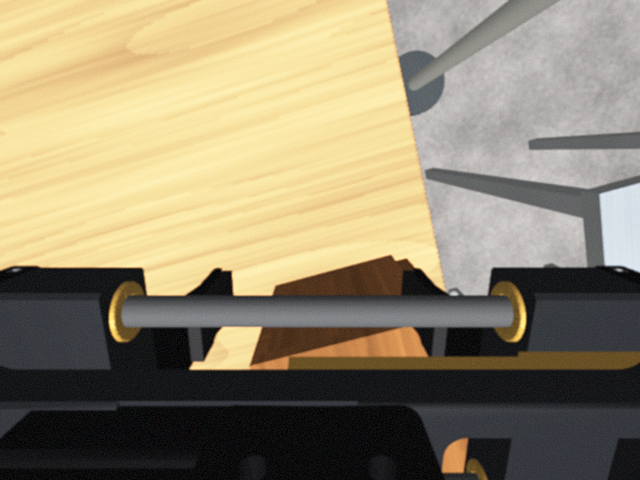

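The move was refused because every row needs all its keys. The wrist view shows bare bench, with the fingers at about (210,330) and (430,330), partly behind the gripper bar.

>>> drive_tool --moves '[{"x":-332,"y":-243,"z":-20,"rx":0,"ry":0,"rz":0.15,"fingers":-1},{"x":-332,"y":-243,"z":-20,"rx":0,"ry":0,"rz":0.15,"fingers":-1},{"x":-332,"y":-243,"z":-20,"rx":0,"ry":0,"rz":0.15,"fingers":-1},{"x":-332,"y":-243,"z":-20,"rx":0,"ry":0,"rz":0.15,"fingers":-1},{"x":-332,"y":-243,"z":-20,"rx":0,"ry":0,"rz":0.15,"fingers":-1},{"x":-332,"y":-243,"z":-20,"rx":0,"ry":0,"rz":0.15,"fingers":-1},{"x":-561,"y":-638,"z":0,"rx":0,"ry":0,"rz":0.366,"fingers":-1},{"x":-561,"y":-638,"z":0,"rx":0,"ry":0,"rz":0.366,"fingers":-1},{"x":-561,"y":-638,"z":0,"rx":0,"ry":0,"rz":0.366,"fingers":-1},{"x":-561,"y":-638,"z":0,"rx":0,"ry":0,"rz":0.366,"fingers":-1},{"x":-561,"y":-638,"z":0,"rx":0,"ry":0,"rz":0.366,"fingers":-1},{"x":-561,"y":-638,"z":0,"rx":0,"ry":0,"rz":0.366,"fingers":-1},{"x":-561,"y":-638,"z":0,"rx":0,"ry":0,"rz":0.366,"fingers":-1},{"x":-561,"y":-638,"z":0,"rx":0,"ry":0,"rz":0.366,"fingers":-1},{"x":-561,"y":-638,"z":0,"rx":0,"ry":0,"rz":0.366,"fingers":-1}]'

```text
time_s: 2.02
tool_pos: [0.5421, -0.1479, 0.2303]
tool_rot: [-179.8, 0.1, 142.6]
force: [-0.5, 0.4, 0.0]
grip_width: 0.0868
grasp_force: 0.0
```

Run:
```python
from cell import sensors,vision
import cv2,pickle
from h import *
d=vision.read_camera("wrist"); cv2.imwrite("pics/w2.png",d["image"][:,:,::-1]); pickle.dump(d,open("w2.pkl","wb"))
o=sensors.get_obs(); print(o["time_s"],o["tool_pos"],o["tool_rot"],o["qpos"].round(1))
print(proj(d,[.541,-.143,.107]),proj(d,[.5058,-.0105,.124]))
```

```text
2.075 [ 0.54231218 -0.14443163  0.23011508] [-1.79929066e+02 -2.43676975e-02  1.42856696e+02] [-23.7   8.5  39.8  97.3  -5.5  76.3  70. ]
(np.float64(320.874447775939), np.float64(230.205143146286)) (np.float64(438.77690539688143), np.float64(88.01572196104698))
```

View pics/w2.png

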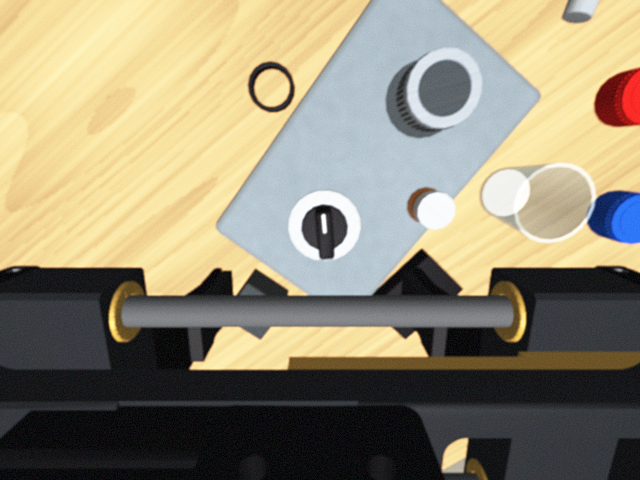

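The wrist view shows the knob bar almost vertical in the image, from about (323,206) to (327,258). The white dial is centred at about (324,227), the collar top at about (444,89) and the jar at (435,210). I'll refine the bar line and centres.

Run:
```python
import pickle,cv2,numpy as np
from h import *
d=pickle.load(open("w2.pkl","rb"));im=d["image"]
g=cv2.cvtColor(im,cv2.COLOR_RGB2GRAY)
print("mean",im[220,300],g[240:256:3,310:340].tolist(), g[190:225:6,310:340].tolist())
hsv=cv2.cvtColor(im,cv2.COLOR_RGB2HSV)
def ell(m,z,s):
    cs,_=cv2.findContours(m.astype(np.uint8),0,2);c=max(cs,key=cv2.contourArea);e=cv2.fitEllipse(c);print(s,e,ray(d,*e[0],z))
w=(g>205); w2=np.zeros_like(w);w2[180:270,280:370]=w[180:270,280:370]&(hsv[180:270,280:370,1]<40);ell(w2,.071,"dial")
w2=np.zeros_like(w);w2[35:140,400:490]=w[35:140,400:490]&(hsv[35:140,400:490,1]<40);ell(w2,.124,"collar")
k=np.zeros_like(w);k[195:265,298:350]=g[195:265,298:350]<28
cs,_=cv2.findContours(k.astype(np.uint8),0,2);c=max(cs,key=cv2.contourArea);r=cv2.minAreaRect(c)
print("bar",r,[ray(d,*p,.114).round(4) for p in cv2.boxPoints(r)])
a=cv2.resize(im[185:270,270:380],None,fx=6,fy=6,interpolation=cv2.INTER_CUBIC);cv2.imwrite("pics/c2.png",a[:,:,::-1])
```

```text
mean [250 252 254] [[68, 64, 69, 66, 67, 72, 53, 43, 31, 45, 52, 59, 62, 63, 57, 63, 60, 60, 59, 52, 44, 40, 36, 37, 53, 64, 67, 61, 61, 60], [64, 59, 63, 66, 65, 70, 67, 49, 33, 43, 48, 59, 56, 67, 54, 66, 61, 62, 55, 57, 54, 44, 34, 42, 50, 65, 67, 62, 57, 79], [220, 187, 145, 110, 84, 66, 58, 50, 38, 34, 54, 56, 59, 68, 62, 62, 62, 62, 59, 50, 45, 43, 33, 34, 46, 77, 118, 178, 233, 251], [252, 251, 252, 251, 249, 244, 222, 181, 124, 61, 50, 57, 59, 66, 64, 60, 53, 56, 59, 53, 52, 47, 44, 88, 176, 243, 253, 253, 252, 252], [251, 250, 251, 251, 251, 252, 254, 248, 199, 112, 53, 55, 62, 63, 61, 59, 62, 58, 56, 49, 42, 45, 38, 95, 181, 246, 253, 253, 252, 251], [250, 251, 252, 251, 250, 252, 252, 249, 222, 140, 63, 46, 55, 63, 60, 59, 58, 54, 54, 50, 47, 43, 38, 92, 185, 245, 252, 253, 252, 250]] [[190, 190, 192, 187, 183, 186, 189, 195, 201, 206, 206, 208, 204, 206, 206, 208, 207, 207, 207, 203, 200, 192, 189, 186, 190, 189, 187, 189, 190, 195], [252, 252, 252, 252, 252, 251, 251, 250, 250, 251, 251, 251, 251, 251, 251, 251, 251, 250, 249, 250, 251, 252, 252, 252, 252, 251, 251, 251,
[... 387 characters left out ...]
, 57, 62, 67, 60, 57, 61, 60], [64, 63, 65, 59, 57, 45, 27, 43, 37, 46, 70, 157, 242, 255, 255, 233, 138, 73, 52, 46, 40, 37, 50, 59, 62, 62, 61, 56, 62, 61]]
dial ((324.1778259277344, 225.65638732910156), (66.38319396972656, 67.38018798828125), 62.289207458496094) [ 0.54624331 -0.1426097   0.071     ]
collar ((444.69744873046875, 87.20280456542969), (71.57539367675781, 80.86785888671875), 27.06667137145996) [ 0.5079135  -0.00685051  0.124     ]
bar ((322.18817138671875, 209.6488494873047), (7.645223140716553, 14.465961456298828), 77.00537872314453) [array([ 0.5214, -0.1349,  0.114 ]), array([ 0.5262, -0.1242,  0.114 ]), array([ 0.5319, -0.1268,  0.114 ]), array([ 0.5271, -0.1375,  0.114 ])]
```

View pics/c2.png

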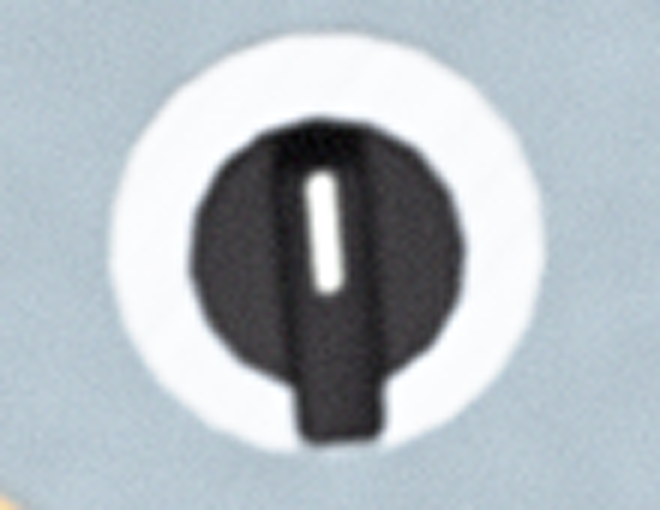

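```bash
cat > m.py <<'E'
from cell import sensors,vision
import cv2,pickle
from h import *
d=vision.read_camera("wrist"); pickle.dump(d,open("w3.pkl","wb"));im=d["image"]
def ell(d,u,v,r,z,s,dark=False):
    u,v=int(u),int(v);q=d["image"][v-r:v+r,u-r:u+r]
    g=cv2.cvtColor(q,cv2.COLOR_RGB2GRAY);h=cv2.cvtColor(q,cv2.COLOR_RGB2HSV)
    m=((g>s[0])&(h[:,:,1]<s[1])).astype(np.uint8)
    cs,_=cv2.findContours(m,0,2);c=max(cs,key=cv2.contourArea);e=cv2.fitEllipse(cv2.convexHull(c))
    p=(e[0][0]+u-r,e[0][1]+v-r);print(p,e[1],ray(d,*p,z));return p
o=sensors.get_obs(); print(o["time_s"],o["tool_pos"],o["tool_rot"])
ell(d,*proj(d,[.546,-.1426,.071]),45,.071,(205,40))
ell(d,*proj(d,[.508,-.007,.124]),50,.124,(205,40))
u,v=map(int,proj(d,[.546,-.1426,.107]))
q=cv2.cvtColor(im[v-22:v+22,u-10:u+10],cv2.COLOR_RGB2GRAY)
m=(q>130).astype(np.uint8);cs,_=cv2.findContours(m,0,2)
for c in cs:
    if 15<cv2.contourArea(c)<200:
        l=cv2.fitLine(c,cv2.DIST_L2,0,.01,.01).ravel();print("mark",l,cv2.boundingRect(c))
        p=l[2:]+[u-10,v-22];A=ray(d,*(p-10*l[:2]),.114);B=ray(d,*(p+10*l[:2]),.114);print(A,B,np.degrees(np.arctan2(*(B-A)[1::-1])))
t=pickle.load(open("top0.pkl","rb"))
ell(t,366,251,22,.071,(150,45));ell(t,300,265,20,.124,(100,45))
E
python3 m.py
```

```text
2.125 [ 0.54252606 -0.14220824  0.23008394] [-1.79988050e+02 -6.35208914e-02  1.43050117e+02]
(320.5364074707031, 228.0155372619629) (70.85543060302734, 73.14493560791016) [ 0.54605076 -0.14290129  0.071     ]
(440.4159736633301, 91.2263298034668) (72.1077880859375, 80.99574279785156) [ 0.50791731 -0.00708273  0.124     ]
mark [ 0.23148736  0.9728379   2.125      38.875     ] (0, 35, 5, 9)
[ 0.54419171 -0.15218759  0.114     ] [ 0.56010272 -0.15943373  0.114     ] -24.485330435729672
mark [ 0.04163261  0.999133    8.416667   11.166667  ] (6, 2, 6, 20)
[ 0.52944446 -0.13249557  0.114     ] [ 0.54325727 -0.14206869  0.114     ] -34.72430790518463
(365.52680587768555, 250.4063205718994) (32.037193298339844, 32.794063568115234) [ 0.54390853 -0.14471626  0.071     ]Traceback (most recent call last):
  File "m.py", line 22, in <module>
    ell(t,366,251,22,.071,(150,45));ell(t,300,265,20,.124,(100,45))
                                    ~~~^^^^^^^^^^^^^^^^^^^^^^^^^^^^
  File "m.py", line 9, in ell
    cs,_=cv2.findContours(m,0,2);c=max(cs,key=cv2.contourArea);e=cv2.fitEllipse(cv2.convexHull(c))
                                                                 ~~~~~~~~~~~~~~^^^^^^^^^^^^^^^^^^^
cv2.error: OpenCV(4.12.0) /io/opencv/modules/imgproc/src/shapedescr.cpp:361: error: (-201:Incorrect size of input array) There should be at least 5 points to fit the ellipse in function 'fitEllipseNoDirect'
```

>>> drive_tool --moves '[{"x":-2.7,"y":0.4,"z":50,"rx":0,"ry":0,"rz":-0.038,"fingers":-1},{"x":-2.7,"y":0.4,"z":95,"rx":0,"ry":0,"rz":-0.038,"fingers":-1},{"x":-2.7,"y":0.4,"z":120,"rx":0,"ry":0,"rz":-0.038,"fingers":-1},{"x":-2.7,"y":0.4,"z":132,"rx":0,"ry":0,"rz":-0.038,"fingers":-1},{"x":-2.7,"y":0.4,"z":132,"rx":0,"ry":0,"rz":-0.038,"fingers":-0.2},{"x":-2.7,"y":0.4,"z":132,"rx":0,"ry":0,"rz":-0.038,"fingers":1},{"x":-2.7,"y":0.4,"z":132,"rx":0,"ry":0,"rz":-0.038,"fingers":1},{"x":-2.7,"y":0.4,"z":132,"rx":0,"ry":0,"rz":-0.038,"fingers":1},{"x":-2.7,"y":0.4,"z":132,"rx":0,"ry":0,"rz":-0.038,"fingers":1},{"x":-2.7,"y":0.4,"z":132,"rx":0,"ry":0,"rz":-0.038,"fingers":1}]' --force 15

```text
time_s: 3.38
tool_pos: [0.5452, -0.1436, 0.0986]
tool_rot: [180.0, 0.0, 145.3]
force: [1.1, 0.4, 0.0]
grip_width: 0.0351
grasp_force: 0.0
```

>>> drive_tool --moves '[{"x":0,"y":0,"z":0,"rx":0,"ry":0,"rz":0,"fingers":1},{"x":0,"y":0,"z":0,"rx":0,"ry":0,"rz":0,"fingers":1},{"x":0,"y":0,"z":0,"rx":0,"ry":0,"rz":0,"fingers":1},{"x":0,"y":0,"z":0,"rx":0,"ry":0,"rz":0,"fingers":1},{"x":0,"y":0,"z":0,"rx":0,"ry":0,"rz":0,"fingers":1}]'

```text
time_s: 4.0
tool_pos: [0.5453, -0.1435, 0.0985]
tool_rot: [180.0, -0.0, 145.3]
force: [0.6, 0.8, 0.3]
grip_width: 0.0138
grasp_force: 15.0
```

>>> drive_tool --moves '[{"x":0,"y":0,"z":0,"rx":0,"ry":0,"rz":-0.15,"fingers":1},{"x":0,"y":0,"z":0,"rx":0,"ry":0,"rz":-0.3,"fingers":1},{"x":0,"y":0,"z":0,"rx":0,"ry":0,"rz":-0.45,"fingers":1},{"x":0,"y":0,"z":0,"rx":0,"ry":0,"rz":-0.6,"fingers":1},{"x":0,"y":0,"z":0,"rx":0,"ry":0,"rz":-0.72,"fingers":1},{"x":0,"y":0,"z":0,"rx":0,"ry":0,"rz":-0.8,"fingers":1},{"x":0,"y":0,"z":0,"rx":0,"ry":0,"rz":-0.8,"fingers":1}]'

```text
time_s: 4.88
tool_pos: [0.5452, -0.1439, 0.0985]
tool_rot: [-180.0, 0.0, -168.9]
force: [-0.4, -0.5, -0.8]
grip_width: 0.0141
grasp_force: 15.0
```

```bash
python3 -c "
from cell import sensors
o=sensors.get_obs();print({k:o[k] for k in('time_s','tool_rot','force','wrist_torque','grip_width')})"
```

```text
{'time_s': 4.875, 'tool_rot': array([-1.79986976e+02,  4.01623896e-03, -1.68926960e+02]), 'force': array([-0.39322155, -0.46795089, -0.76903366]), 'wrist_torque': array([-0.01002721, -0.08724218,  0.04437591]), 'grip_width': 0.014072722755237153}
```

>>> drive_tool --moves '[{"x":0,"y":0,"z":0,"rx":0,"ry":0,"rz":-0.04,"fingers":1},{"x":0,"y":0,"z":0,"rx":0,"ry":0,"rz":-0.08,"fingers":1},{"x":0,"y":0,"z":0,"rx":0,"ry":0,"rz":-0.1,"fingers":1},{"x":0,"y":0,"z":0,"rx":0,"ry":0,"rz":-0.1,"fingers":1}]'

```text
time_s: 5.38
tool_pos: [0.5451, -0.1439, 0.0985]
tool_rot: [-180.0, -0.0, -163.3]
force: [0.8, -1.0, -0.8]
grip_width: 0.0143
grasp_force: 15.0
```

```bash
cat > s.py <<'E'
from cell import sensors
o=sensors.get_obs();print({k:o[k] for k in('time_s','tool_pos','tool_rot','force','wrist_torque','grip_width')})
E
python3 s.py
```

```text
{'time_s': 5.375, 'tool_pos': array([ 0.54512587, -0.14390147,  0.09854709]), 'tool_rot': array([-1.79994577e+02, -1.54951579e-03, -1.63250068e+02]), 'force': array([ 0.75068466, -1.03171935, -0.82034803]), 'wrist_torque': array([-0.11900305,  0.01320812, -0.36439889]), 'grip_width': 0.014262878048496783}
```

>>> drive_tool --moves '[{"x":0,"y":0,"z":0,"rx":0,"ry":0,"rz":-0.04,"fingers":1},{"x":0,"y":0,"z":0,"rx":0,"ry":0,"rz":-0.05,"fingers":1},{"x":0,"y":0,"z":0,"rx":0,"ry":0,"rz":-0.05,"fingers":1}]'

```text
time_s: 5.75
tool_pos: [0.545, -0.1439, 0.0985]
tool_rot: [-180.0, -0.0, -160.4]
force: [-1.7, -0.4, 0.4]
grip_width: 0.0146
grasp_force: 15.0
```

```bash
python3 s.py
```

```text
{'time_s': 5.75, 'tool_pos': array([ 0.54496103, -0.14393662,  0.09851824]), 'tool_rot': array([-1.79999347e+02, -2.28948390e-02, -1.60361346e+02]), 'force': array([-1.71440838, -0.36705999,  0.42500031]), 'wrist_torque': array([-0.25166954,  0.2016728 , -0.44594024]), 'grip_width': 0.014573045703006054}
```

>>> drive_tool --moves '[{"x":0,"y":0,"z":0,"rx":0,"ry":0,"rz":0,"fingers":-1},{"x":0,"y":0,"z":0,"rx":0,"ry":0,"rz":0,"fingers":-1},{"x":0,"y":0,"z":0,"rx":0,"ry":0,"rz":0,"fingers":-1},{"x":0,"y":0,"z":-20,"rx":0,"ry":0,"rz":0,"fingers":-1},{"x":0,"y":0,"z":-70,"rx":0,"ry":0,"rz":0,"fingers":-1},{"x":0,"y":0,"z":-115,"rx":0,"ry":0,"rz":0,"fingers":-1},{"x":-4,"y":60,"z":-115,"rx":0,"ry":0,"rz":0,"fingers":-1},{"x":-8,"y":110,"z":-115,"rx":0,"ry":0,"rz":0,"fingers":-1},{"x":-10.4,"y":140,"z":-115,"rx":0,"ry":0,"rz":0,"fingers":-1},{"x":-10.4,"y":140,"z":-115,"rx":0,"ry":0,"rz":0,"fingers":-1},{"x":-10.4,"y":140,"z":-115,"rx":0,"ry":0,"rz":0,"fingers":-1},{"x":-10.4,"y":140,"z":-115,"rx":0,"ry":0,"rz":0,"fingers":-1}]'

```text
time_s: 7.25
tool_pos: [0.508, -0.0098, 0.2136]
tool_rot: [-180.0, 0.0, -160.4]
force: [0.5, -0.8, -0.0]
grip_width: 0.087
grasp_force: 0.0
```

Run:
```python
from cell import sensors,vision
import cv2,pickle
from h import *
d=vision.read_camera("wrist"); t=vision.read_camera("top")
o=sensors.get_obs(); print(o["time_s"],o["tool_pos"],o["tool_rot"],o["qpos"].round(1),o["force"])
c=d["image"];print(proj(d,[.5076,-.0088,.124]),proj(d,[.545,-.1437,.114]))
s=np.zeros((480,800,3),np.uint8);s[:,:640]=c[:,:]
q=cv2.resize(t["image"][225:275,335:395],(160,133),interpolation=cv2.INTER_CUBIC);s[:133,640:]=q
cv2.imwrite("pics/w4.png",s[:,:,::-1]);pickle.dump(d,open("w4.pkl","wb"))
```

```text
7.35 [ 0.50794309 -0.00949046  0.21351043] [-1.79985343e+02 -5.54859303e-03 -1.60394505e+02] [-26.    1.1  24.5 105.2  -0.5  73.8 108.3] [ 0.88589643  0.20449534 -0.48211611]
(np.float64(318.0387018317731), np.float64(245.0142498895192)) (np.float64(137.32003308552433), np.float64(229.17518401775476))
```

View pics/w4.png

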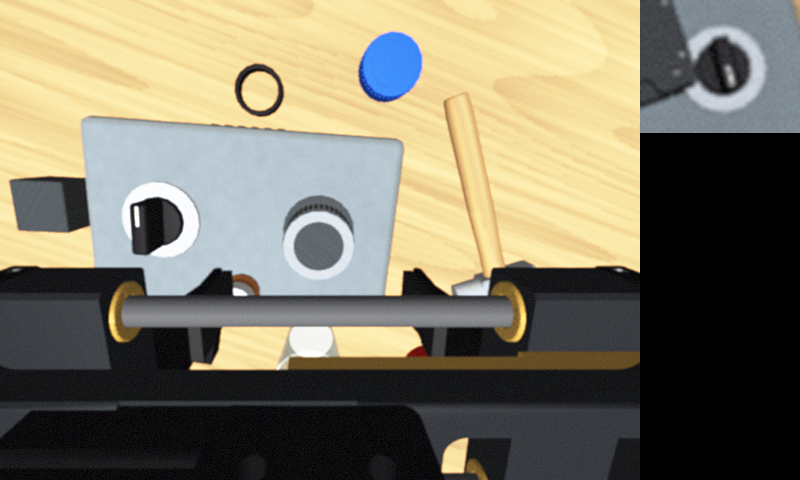

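The wrist view shows the collar top at (318,245), just as predicted. The knob bar is square to the unit's long edge, so it's off, and the jar at (243,285) is clear of the fingers. Next I descend and grip the collar.

>>> drive_tool --moves '[{"x":0,"y":0,"z":50,"rx":0,"ry":0,"rz":0,"fingers":-1},{"x":0,"y":0,"z":90,"rx":0,"ry":0,"rz":0,"fingers":-1},{"x":0,"y":0,"z":110,"rx":0,"ry":0,"rz":0,"fingers":-1},{"x":0,"y":0,"z":117,"rx":0,"ry":0,"rz":0,"fingers":-0.5},{"x":0,"y":0,"z":117,"rx":0,"ry":0,"rz":0,"fingers":1},{"x":0,"y":0,"z":117,"rx":0,"ry":0,"rz":0,"fingers":1},{"x":0,"y":0,"z":117,"rx":0,"ry":0,"rz":0,"fingers":1},{"x":0,"y":0,"z":117,"rx":0,"ry":0,"rz":0,"fingers":1},{"x":0,"y":0,"z":117,"rx":0,"ry":0,"rz":0,"fingers":1},{"x":0,"y":0,"z":117,"rx":0,"ry":0,"rz":0,"fingers":1}]' --force 30

```text
time_s: 8.6
tool_pos: [0.5085, -0.0083, 0.0974]
tool_rot: [-180.0, 0.1, -160.3]
force: [0.0, -0.2, 6.0]
grip_width: 0.0535
grasp_force: 30.0
```

```bash
python3 s.py
```

```text
{'time_s': 8.6, 'tool_pos': array([ 0.50851675, -0.00831469,  0.09743038]), 'tool_rot': array([-1.79984657e+02,  9.57057082e-02, -1.60284710e+02]), 'force': array([ 0.03549652, -0.20954139,  5.95972751]), 'wrist_torque': array([-0.01354325,  0.06735891, -0.07005487]), 'grip_width': 0.0535269802699436}
```

>>> drive_tool --moves '[{"x":0,"y":0,"z":0.3,"rx":0,"ry":0,"rz":0.08,"fingers":1},{"x":0,"y":0,"z":0.3,"rx":0,"ry":0,"rz":0.16,"fingers":1},{"x":0,"y":0,"z":0.3,"rx":0,"ry":0,"rz":0.24,"fingers":1},{"x":0,"y":0,"z":0.3,"rx":0,"ry":0,"rz":0.3,"fingers":1},{"x":0,"y":0,"z":0.3,"rx":0,"ry":0,"rz":0.3,"fingers":1}]'

```text
time_s: 9.22
tool_pos: [0.5089, -0.0081, 0.0973]
tool_rot: [180.0, 0.1, -177.5]
force: [1.2, -0.1, 5.2]
grip_width: 0.0528
grasp_force: 30.0
```

```bash
python3 s.py
```

```text
{'time_s': 9.225, 'tool_pos': array([ 0.50891468, -0.00809732,  0.09729653]), 'tool_rot': array([ 1.79980882e+02,  1.43608281e-01, -1.77478454e+02]), 'force': array([ 1.15583312, -0.06384825,  5.21171553]), 'wrist_torque': array([ 0.02074501, -0.09301542, -0.02564099]), 'grip_width': 0.05281501216722699}
```

>>> drive_tool --moves '[{"x":0,"y":0,"z":0.5,"rx":0,"ry":0,"rz":0.05,"fingers":1},{"x":0,"y":0,"z":0.5,"rx":0,"ry":0,"rz":0.1,"fingers":1},{"x":0,"y":0,"z":0.5,"rx":0,"ry":0,"rz":0.15,"fingers":1},{"x":0,"y":0,"z":0.5,"rx":0,"ry":0,"rz":0.15,"fingers":1}]'

```text
time_s: 9.72
tool_pos: [0.5092, -0.0083, 0.0974]
tool_rot: [180.0, 0.2, 173.9]
force: [-0.6, -0.0, 9.5]
grip_width: 0.053
grasp_force: 30.0
```

```bash
python3 s.py
```

```text
{'time_s': 9.725, 'tool_pos': array([ 0.5092467 , -0.00825168,  0.09735567]), 'tool_rot': array([1.79951724e+02, 1.79606607e-01, 1.73926028e+02]), 'force': array([-0.58141388, -0.0224375 ,  9.51815955]), 'wrist_torque': array([-0.08722119,  0.07883051,  0.04320737]), 'grip_width': 0.05296601302595547}
```

>>> drive_tool --moves '[{"x":0,"y":0,"z":0.1,"rx":0,"ry":0,"rz":0.05,"fingers":1},{"x":0,"y":0,"z":0.1,"rx":0,"ry":0,"rz":0.1,"fingers":1},{"x":0,"y":0,"z":0.1,"rx":0,"ry":0,"rz":0.15,"fingers":1},{"x":0,"y":0,"z":0.1,"rx":0,"ry":0,"rz":0.15,"fingers":1}]'

```text
time_s: 10.22
tool_pos: [0.5095, -0.0083, 0.0973]
tool_rot: [179.9, 0.2, 165.3]
force: [-0.3, -0.4, 8.6]
grip_width: 0.0528
grasp_force: 30.0
```

```bash
python3 s.py
```

```text
{'time_s': 10.225, 'tool_pos': array([ 0.50946882, -0.00827639,  0.09734096]), 'tool_rot': array([179.92702214,   0.19494632, 165.33942503]), 'force': array([-0.26019709, -0.36729698,  8.59467113]), 'wrist_torque': array([-0.14692544,  0.010385  ,  0.01963561]), 'grip_width': 0.05282333881028962}
```

>>> drive_tool --moves '[{"x":0,"y":0,"z":0.1,"rx":0,"ry":0,"rz":0.05,"fingers":1},{"x":0,"y":0,"z":0.1,"rx":0,"ry":0,"rz":0.1,"fingers":1},{"x":0,"y":0,"z":0.1,"rx":0,"ry":0,"rz":0.15,"fingers":1},{"x":0,"y":0,"z":0.1,"rx":0,"ry":0,"rz":0.15,"fingers":1}]'

```text
time_s: 10.72
tool_pos: [0.5097, -0.0083, 0.0972]
tool_rot: [179.9, 0.2, 156.7]
force: [0.8, -0.9, 7.8]
grip_width: 0.0526
grasp_force: 30.0
```

```bash
python3 s.py
```

```text
{'time_s': 10.725, 'tool_pos': array([ 0.50972772, -0.0083261 ,  0.09722868]), 'tool_rot': array([179.89059211,   0.21649686, 156.74148161]), 'force': array([ 0.75147063, -0.87669992,  7.7775042 ]), 'wrist_torque': array([-0.2177577 , -0.13897519, -0.02388868]), 'grip_width': 0.05263976591710422}
```

>>> drive_tool --moves '[{"x":0,"y":0,"z":0.1,"rx":0,"ry":0,"rz":0.05,"fingers":1},{"x":0,"y":0,"z":0.1,"rx":0,"ry":0,"rz":0.1,"fingers":1},{"x":0,"y":0,"z":0.1,"rx":0,"ry":0,"rz":0.15,"fingers":1},{"x":0,"y":0,"z":0.1,"rx":0,"ry":0,"rz":0.15,"fingers":1}]'

```text
time_s: 11.22
tool_pos: [0.5077, -0.0084, 0.0953]
tool_rot: [-180.0, -0.0, 148.2]
force: [0.5, -1.5, -0.7]
grip_width: 0.053
grasp_force: 30.0
```

```bash
python3 s.py
```

```text
{'time_s': 11.225, 'tool_pos': array([ 0.50765824, -0.00841553,  0.09530125]), 'tool_rot': array([-1.79992257e+02, -3.27317827e-03,  1.48177629e+02]), 'force': array([ 0.53027752, -1.46443036, -0.6762016 ]), 'wrist_torque': array([-0.43261487, -0.34913937, -0.03967751]), 'grip_width': 0.05298617678565055}
```

>>> drive_tool --moves '[{"x":0,"y":0,"z":2,"rx":0,"ry":0,"rz":0.04,"fingers":1},{"x":0,"y":0,"z":4,"rx":0,"ry":0,"rz":0.05,"fingers":1},{"x":0,"y":0,"z":6,"rx":0,"ry":0,"rz":0.05,"fingers":1},{"x":0,"y":0,"z":8,"rx":0,"ry":0,"rz":0.05,"fingers":1},{"x":0,"y":0,"z":10,"rx":0,"ry":0,"rz":0.05,"fingers":1},{"x":0,"y":0,"z":10,"rx":0,"ry":0,"rz":0.05,"fingers":1},{"x":0,"y":0,"z":10,"rx":0,"ry":0,"rz":0.05,"fingers":1}]' --force 45

```text
time_s: 12.1
tool_pos: [0.5075, -0.0084, 0.0874]
tool_rot: [180.0, -0.1, 145.3]
force: [-6.8, -1.0, 18.9]
grip_width: 0.0524
grasp_force: 45.0
```

```bash
python3 s.py
```

```text
{'time_s': 12.1, 'tool_pos': array([ 0.50753292, -0.00840553,  0.08742672]), 'tool_rot': array([ 1.79988384e+02, -8.01567286e-02,  1.45320710e+02]), 'force': array([-6.75678023, -1.0308626 , 18.90864197]), 'wrist_torque': array([-0.41870721,  1.5639548 ,  0.09156202]), 'grip_width': 0.05240044873881741}
```

>>> drive_tool --moves '[{"x":0.6,"y":-0.4,"z":0.5,"rx":0,"ry":0,"rz":0,"fingers":1},{"x":0.6,"y":-0.4,"z":1,"rx":0,"ry":0,"rz":0,"fingers":1},{"x":0.6,"y":-0.4,"z":1,"rx":0,"ry":0,"rz":0,"fingers":1},{"x":0.6,"y":-0.4,"z":1,"rx":0,"ry":0,"rz":0,"fingers":1}]'

```text
time_s: 12.6
tool_pos: [0.5075, -0.0084, 0.0874]
tool_rot: [179.9, -0.0, 145.3]
force: [-7.6, -1.5, 24.4]
grip_width: 0.0527
grasp_force: 45.1
```

Run:
```python
from cell import sensors,vision
import cv2
exec(open("s.py").read())
d=vision.read_camera("scene");cv2.imwrite("pics/s5.png",cv2.resize(d["image"][180:330,220:420],(800,600),interpolation=cv2.INTER_CUBIC)[:,:,::-1])
```

```text
{'time_s': 12.6, 'tool_pos': array([ 0.50754836, -0.00837709,  0.08739725]), 'tool_rot': array([ 1.79926044e+02, -2.05631388e-02,  1.45323692e+02]), 'force': array([-7.55765849, -1.52042559, 24.43532638]), 'wrist_torque': array([-0.46440719,  1.77586567,  0.03529134]), 'grip_width': 0.05266986231287675}
```

View pics/s5.png

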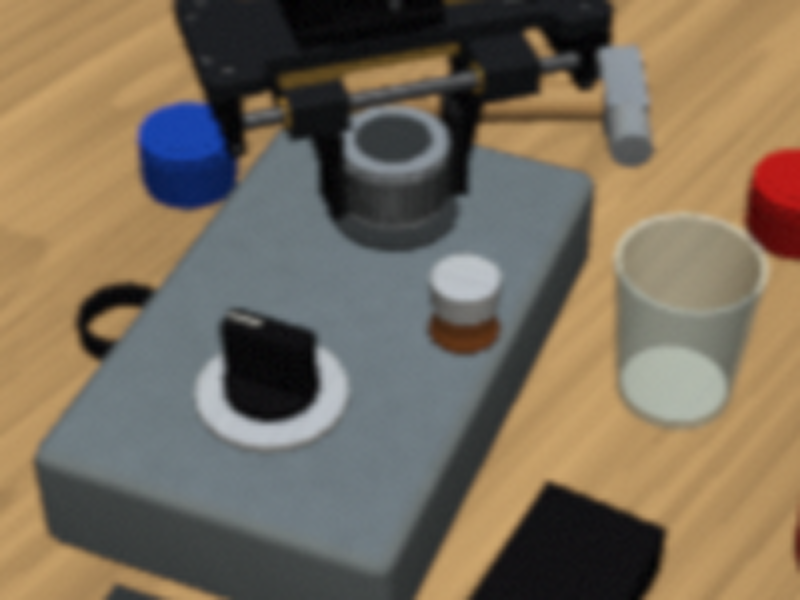

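The scene shows the knob bar square across the unit (off), the jar untouched and the collar held low. The collar is 10.0 mm below its start and didn't move when pushed harder (24 N), so it's home. Handing in.

```bash
python3 -c "
from cell import workorder
print(workorder.sign_off())"
```

```text
the job is handed in; nothing more can be done
None
```

I turned the knob to its off stop, then keyed the collar over the pins and handed the job in at about 12.7 s with the gripper still holding it home (10.0 mm down against the solid stop, 24 N push); the sign-off returned no verdict.

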